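# Nudge the sample disc into the reader's well and swing the hold-down bar over it

## Task

Load the bench reader: push the loose flat sample disc across the deck with the fingertips until it drops into the round well and lies flush with the deck, and only then push the swinging hold-down bar round over it until the bar is against its stop. Slide the disc, never pick it up, and leave the knobbed standard, the little vial on the deck and everything else on the bench where they stand.

Things in the scene. Friction and masses are not known exactly. Their poses are not given: they have to be found in the camera images.
- reader: Low white instrument housing with a flat bare-metal deck as its top, fixed to the bench: 170 (x) x 280 (y) mm, deck 45 mm above the bench. Origin at the centre of its underside; z up, -x is the front (display and three keys) that faces the robot, give or take its yaw.
- well (a point): Centre of the mouth of the round well in the deck, at deck height; 10 mm from the deck's middle towards the front. The well is 45 mm across, 10 mm deep, with a dark floor and upright walls (1.5 mm chamfer at the rim). There is no raised lip.
- pivot (a point): Point on the deck under the pivot of the hold-down bar, 75 mm behind (+x of the reader) the well's centre. Its axes are the reader's. The steel pivot boss is 26 mm across and ends 24 mm above the deck.
- bar (a joint): Angle of the hold-down bar about its upright pivot, rad. 0: closed, at its stop, pointing from the pivot to the reader's front (-x), over the well. It grows as the bar swings open to the reader's +y (1.57: it points to +y). Starts at 1.2 to 1.6; open stop at 1.75. It turns stiffly (0.12 N m of friction) and stays where left. A flush disc passes beneath it, one lying on the deck blocks it.
- bar_end (a point): Point near the free end of the dark steel hold-down bar, 100 mm from the pivot axis and 13 mm above the deck; moves with the bar, its -x axis points along the bar away from the pivot. The bar is straight, 14 mm wide, spans 5 to 21 mm above the deck, and its rounded end reaches 107 mm from the pivot axis.
- disc: The sample: a loose, plain flat disc 40 mm across and 10 mm thick, 35 g nominal, plain steel rim with a dull tan pressed-powder face; it starts lying flat on the deck, 70 to 120 mm from the well on the reader's +y or -y side. Origin at the centre of its underside, z up.
- disc_center (a point): Centre of the sample disc, 5 mm above its underside.
- standard: Steel reference standard, to be left alone: a disc 40 mm across and 14 mm thick with a 20 mm knob on top, 36 mm tall in all; stands on the deck on the other side of the well from the sample. Origin at the centre of its underside.
- vial: Small amber vial with a blue cap, 20 mm across, 45 mm tall, standing on the deck near the reader's rear (+x), -y corner. To be left alone. Origin at the centre of its underside.
- jar: White plastic jar, 48 mm across, 60 mm tall, standing on the bench beside the reader's +y end. To be left alone. Origin at the centre of its underside.
- spatula: Thin steel lab spatula 180 mm long, 12 mm wide, 6 mm thick, lying flat on the bench beside the reader's -y end, along that end. To be left alone. Origin near its middle.
- reagent: Amber bottle with a blue cap, 66 mm across, 140 mm tall, on the bench to the left. To be left alone.
- beaker: Glass beaker, 70 mm across, 90 mm tall, on the bench to the right. To be left alone.
Mind the look-alikes: they are no part of the job. There is more than one size of the disc; the one meant has the size given above.

How it is judged:
On the way, in this order (a step that is already met when the one before it is completed fails the run):
1. the disc lies flush in the well while the bar is still swung clear (over 0.9 rad open) (horizontal distance between disc_center and well below 0.004 m and z of disc_center in the frame of reader between 0.0375 and 0.0422 m and angle between the z axis of disc and the z axis of reader, either way round below 0.06 rad and value of joint bar above 0.9 rad), for 0.2 s.
2. the bar is swung over the seated disc to its stop (within 0.08 rad) (horizontal distance between disc_center and well below 0.004 m and z of disc_center in the frame of reader between 0.0375 and 0.0422 m and angle between the z axis of disc and the z axis of reader, either way round below 0.06 rad and value of joint bar below 0.08 rad), for 0.2 s.
At the end, for the whole second after the job is handed in: Disc flush and at rest in the well (centre within 4 mm, top within 2 mm of deck level, flat within 0.06 rad), bar within 0.08 rad of its closed stop, standard and vial within 15 mm and the other bench things within 30 mm of where they began (all of step 2 and linear speed of disc below 0.02 m/s and distance of each of standard, vial from where it was at the start of the episode below 0.015 m and distance of each of jar, spatula, reagent, beaker from where it was at the start of the episode below 0.03 m); the robot touches nothing.
It fails at once if the disc is lifted (underside centre over 12 mm above the deck) (z of disc_center in the frame of reader above 0.062 m).
It fails at once if the standard or the vial is moved more than 15 mm or lifted (distance of any of standard, vial from where it was at the start of the episode above 0.015 m).
It fails at once if another thing on the bench is moved more than 30 mm (distance of any of jar, spatula, reagent, beaker from where it was at the start of the episode above 0.03 m).
It also fails if it takes over 61 s, if anything falls off the work surface, if the arm or the gripper's body presses on something with over 40 N, if the wrist force passes 120 N, or if a joint passes its speed limit or range.

## Robot

A 7-joint arm with a two-finger parallel gripper is mounted at the origin on the work surface. World frame = base frame: x ahead of the robot, y to its left, z up, the work surface at z = 0. Lengths are in m, angles in rad, forces in N, time in s.
With the tool pointing down it reaches from about 0.4 to 0.85 m from the base axis. Payload 4.5 kg.
Tool frame: the origin (TCP) lies at the very end of the fingers, on their centre line; the grasp point (between the pads) lies 19 mm behind it; y points along the fingers, x is the direction in which the jaws open and shut, and the axes are right-handed (so a half turn about y gives the same grasp; the last joint's range is limited). The gripper opens to 88 mm and grips with 3 to 60 N. Pads are 18 mm wide; open, the fingers measure 123 mm over their backs; the gripper's body (75 mm by 187 mm) begins 45 mm behind the grasp point.
Start: joints at [1.27, 0.689, -0.195, 1.565, 0.157, 0.902, -0.215], TCP at [0.205, -0.59, 0.239] pointing down, gripper open.
Joint ranges: [-3.01, 3.01], [-0.46, 2.08], [-1.47, 1.51], [0.13, 2.56], [-1, 4.14], [0.04, 2.09], [-2.66, 2.66]. Speed limits (rad/s): [2.57, 2.57, 3.14, 3.14, 3.14, 3.14, 3.14].

## Interface

Orientations are given as a unit quaternion [x, y, z, w].
In Python, from plant import r gives the robot as it stands.
- The arm moves only by the shell command python3 -m inch 'ROWS' [OPENING] [FORCE]. ROWS is JSON, a list of rows, each a list of 6 numbers: the shift along the tool's x, y, z in mm, then the turn, a rotation vector about the tool's x, y, z in rad. In form: [[x, y, z, ax, ay, az], ...]. A call has 1 to 12 rows; each row shifts and turns the commanded pose from where the row before left it, along the tool's axes as they then stand; what a row does not reach is not made up. A row lasts 1/12 s, in which the tool goes at most 41.7 mm and 7.16 degrees, less where a joint would pass 70% of its speed; a pose out of reach is approached as far as the arm can. A call is refused whole if a number of a shift passes 41.7 or a number of a turn 0.125, either way. A call with a gripper value outside its range is refused whole. OPENING is the finger opening in mm, from 0 to 88.1, set as the call begins (- or left out, the last holds). The fingers move at their own pace and stop on an object; FORCE is the grip in N (left out, the last holds). Time passes only in rows, so rows that do not move let the fingers close. It gives the time, the measured TCP pose, the force and the opening at its end, in the units of the state.
- r.get_state(): the state, without advancing time (a new reading comes with each control period).
- r.snapshot(name): name is "scene" or "side" or "wrist"; returns a dict with "img" (384x512x3 uint8, red, green, blue), "range_z" (384x512 float32, m along the optical axis (not along the pixel's ray), 0 where there is no reading), "mtx" (3x3 intrinsics, pixels), "k1" (the pictures are not rectified: a ray, as slopes to the right and down, at radius r is drawn at 1 + k1 r^2 times it, then the intrinsics apply), "camera_from_world" (4x4, takes a point from world to camera coordinates); the wrist camera has in their place "tool_from_camera" (4x4, takes a point from camera to tool coordinates, whose origin is the TCP and whose axes are the tool frame's). Camera axes: x right, y down, z forward; pixel columns grow to the right and rows downward; lengths in m; the calibration is good to about 2 mm. A picture is of the moment at which its call begins: read the wrist's pose just before it.
- r.finish_job(): hands the job in, once; it reports no verdict.
The state is a dict: "clock": time; "q": joint angles; "qd": joint speeds; "joint_torque": joint torques, N m; "tool_pos": TCP position; "eef_rot": TCP orientation; "contact_force": force on the tool from outside, world axes, zero at the start; "moment": the same for the moment, N m; "opening": opening from 0.0 (shut) to 1.0 (fully open).
Only numpy, scipy, OpenCV 4.12 (cv2) and the standard library are available. Lean on these libraries where they do the work, as an engineer would, in place of code of your own. Each camera call takes 0.05 s, during which the arm holds its last target.

## Working session

There is one attempt and no reset: what is moved stays moved. The work goes in short steps, Python scripts to look and compute and a shell command to move; the robot and the scene stay as the last step left them, time stands still between calls to the robot, and variables do not carry over. Pictures are saved under pics/ and viewed, and the job is handed in when it is done.

```bash
ls; mkdir -p pics
python3 - <<'E'
from plant import r
import cv2,numpy as np
s=r.get_state();print(s)
for n in("scene","side"):
    d=r.snapshot(n);cv2.imwrite(f"pics/{n}0.png",cv2.cvtColor(d["img"],cv2.COLOR_RGB2BGR))
    np.savez(f"pics/{n}0.npz",**d)
    print(n,d["mtx"],d["k1"],d["camera_from_world"])
E
```

```text
pics
{'clock': 0.0, 'q': array([ 1.26978483,  0.68999064, -0.1945128 ,  1.56630865,  0.15728678,
        0.90247543, -0.21508099]), 'qd': array([-0.0002545 ,  0.00178888,  0.00107015, -0.00081847, -0.00101081,
       -0.00039832, -0.00030985]), 'joint_torque': array([-2.48631040e-04, -5.27561617e+01, -1.26695249e+00, -1.53429848e+01,
       -5.26419317e-02,  6.55436539e-03,  1.76691692e-04]), 'tool_pos': array([ 0.20512698, -0.58973409,  0.23791526]), 'eef_rot': array([-0.57600763,  0.41021068, -0.40913258,  0.57667403]), 'contact_force': array([ 0.94623758,  0.41991418, -0.40632231]), 'moment': array([-0.01340646, -0.03087918,  0.02168744]), 'opening': 0.9985302077838356}
scene [[492.32232581   0.         253.90431056]
 [  0.         492.32232581 182.71645592]
 [  0.           0.           1.        ]] 0.073691149922513 [[-0.81063775  0.58549612  0.0077931   0.50197301]
 [ 0.4205485   0.59142022 -0.68801241 -0.20312286]
 [-0.40743759 -0.55445146 -0.72565707  2.0418998 ]
 [ 0.          0.          0.          1.        ]]
side [[444.46224839   0.         255.68067641]
 [  0.         444.46224839 190.83954624]
 [  0.           0.           1.        ]] 0.03836272504269013 [[-0.99375863 -0.11122636 -0.0085131   0.58977045]
 [-0.07531343  0.72527021 -0.68433253  0.08747912]
 [ 0.08229011 -0.67942021 -0.72912037  1.45210374]
 [ 0.          0.          0.          1.        ]]
```

View pics/scene0.png

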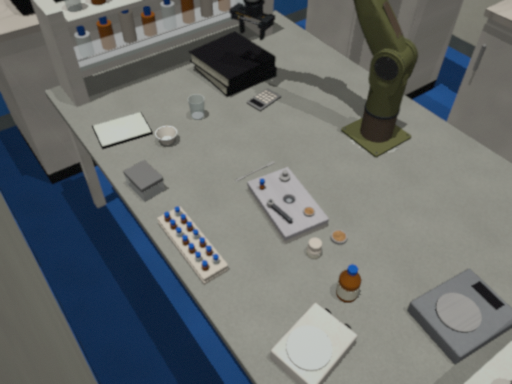

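View pics/side0.png

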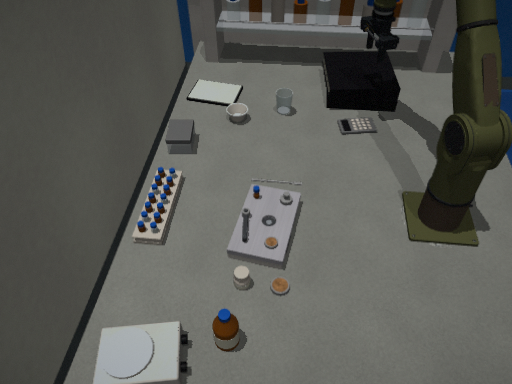

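Scene: the reader is at about (287,203), the well at (289,199), the standard at (285,176) and the vial at (262,184). There are two tan discs: one on the deck at (308,211) and one on the bench at (339,237). I'll enlarge these and measure.

```bash
cat > h.py <<'E'
import numpy as np,cv2
def ray(d,u,v):
    m=d["mtx"];k=float(d["k1"]);p=np.array([(u-m[0,2])/m[0,0],(v-m[1,2])/m[1,1]])
    q=p.copy()
    for _ in range(30): q=p/(1+k*(q@q))
    return np.array([q[0],q[1],1.])
def onplane(d,u,v,z,cfw=None):
    T=np.linalg.inv(d["camera_from_world"] if cfw is None else cfw)
    o=T[:3,3];w=T[:3,:3]@ray(d,u,v);t=(z-o[2])/w[2];return o+t*w
def proj(d,P,cfw=None):
    T=d["camera_from_world"] if cfw is None else cfw
    c=T[:3,:3]@np.asarray(P)+T[:3,3];x=c[:2]/c[2];x=x*(1+float(d["k1"])*(x@x));m=d["mtx"]
    return np.array([m[0,0]*x[0]+m[0,2],m[1,1]*x[1]+m[1,2]])
def crop(img,x0,y0,x1,y1,s,name):
    c=cv2.resize(cv2.cvtColor(img[y0:y1,x0:x1],cv2.COLOR_RGB2BGR),None,fx=s,fy=s,interpolation=cv2.INTER_CUBIC);cv2.imwrite(name,c)
E
python3 - <<'E'
import numpy as np
from h import *
d=np.load("pics/scene0.npz");crop(d["img"],235,155,365,265,6,"pics/sc_c.png")
d=np.load("pics/side0.npz");crop(d["img"],215,170,315,300,4.5,"pics/si_c.png")
E
```

```text
(no output)
```

View pics/sc_c.png

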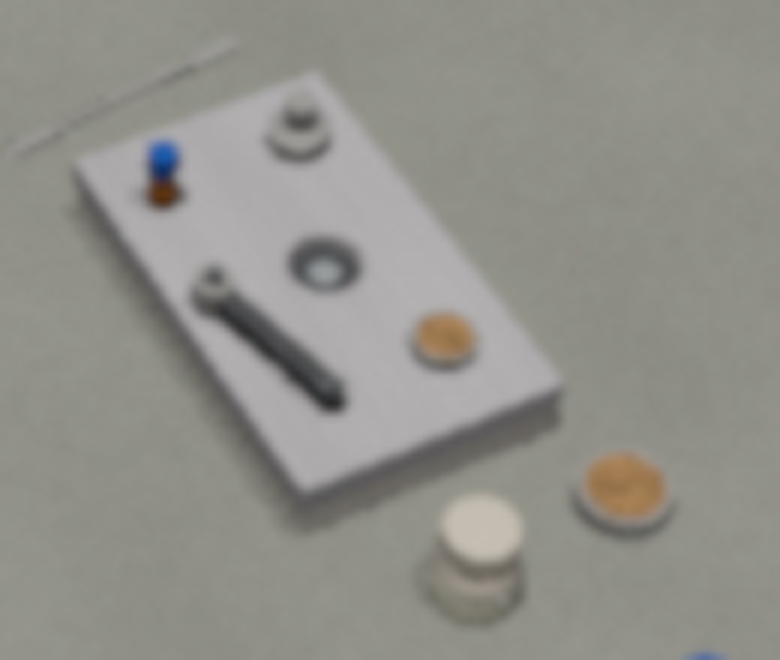

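View pics/si_c.png

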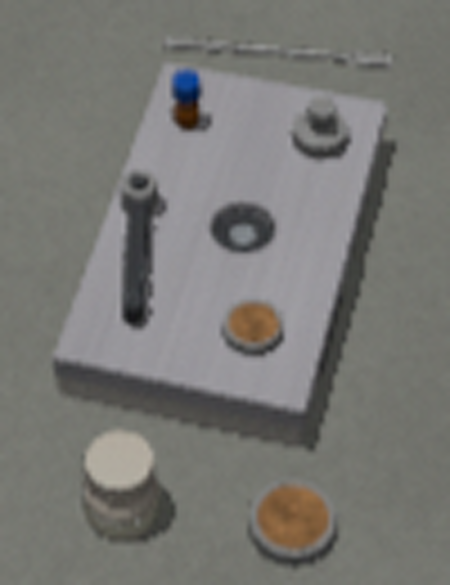

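Both crops show two tan discs. The one on the deck is at scene (308.8,211.3), crop (443,338). A clearly wider one lies on the bench at scene (339,237), crop (623,490). The well (323,265 in the crop) is empty and the bar is open. Next I'll measure them.

Run:
```python
import numpy as np
from h import *
S=np.load("pics/scene0.npz");D=np.load("pics/side0.npz")
def sc(x,y,z):return onplane(S,235+(x+.5)/6-.5,155+(y+.5)/6-.5,z)
def si(x,y,z):return onplane(D,215+(x+.5)/4.5-.5,170+(y+.5)/4.5-.5,z)
np.set_printoptions(precision=4,suppress=True)
def rect(c):
    c=[p[:2] for p in c];print(np.array(c));print([np.linalg.norm(c[i]-c[(i+1)%4]).round(4) for i in range(4)], "mean",np.mean(c,0))
    # order: front-(-y), front(+y), rear(+y), rear(-y)
    dy=(c[1]-c[0])+(c[2]-c[3]);print("yaw",np.arctan2(-dy[0],dy[1]))
rect([sc(320,72,.045),sc(563,384,.045),sc(305,495,.045),sc(76,162,.045)])
rect([si(386,103,.045),si(305,409,.045),si(57,362,.045),si(167,65,.045)])
for n,a,b,z in[("well",(325,265),(243,228),.045),("disc",(444,335),(253,324),.055),("big",(624,487),(293,516),.012),("std knob",(301,105),(322,107),.081),("vial cap",(163,153),(186,76),.09),("barend",(333,398),(134,312),.066),("pivot",(213,275),(140,182),.069),("jar",(482,525),(120,456),.06)]:
    print(n,sc(*a,z)[:2],si(*b,z)[:2])
# widths
print("disc w",np.linalg.norm(sc(410,340,.055)-sc(478,340,.055)),"big w",np.linalg.norm(sc(577,490,.01)-sc(672,490,.01)))
```

```text
[[ 0.446  -0.0233]
 [ 0.4907  0.2521]
 [ 0.6578  0.2291]
 [ 0.6146 -0.0482]]
[np.float64(0.279), np.float64(0.1687), np.float64(0.2806), np.float64(0.1704)] mean [0.5523 0.1024]
yaw -0.15760352486943088
[[ 0.4468 -0.0242]
 [ 0.4872  0.2507]
 [ 0.6518  0.2311]
 [ 0.6117 -0.0462]]
[np.float64(0.2778), np.float64(0.1658), np.float64(0.2802), np.float64(0.1664)] mean [0.5494 0.1028]
yaw -0.14463933498168113
well [0.544  0.1042] [0.5406 0.1051]
disc [0.5281 0.1916] [0.5259 0.1942]
big [0.4915 0.3096] [0.4895 0.3099]
std knob [0.4973 0.0194] [0.4927 0.0182]
vial cap [0.5936 0.0104] [0.5911 0.0064]
barend [0.6145 0.1975] [0.6041 0.2009]
pivot [0.6155 0.0889] [0.614  0.0911]
jar [0.6008 0.308 ] [0.5991 0.308 ]
disc w 0.03856335018594846 big w 0.053183953356609796
```

The deck disc measures about 40 mm, so it's the sample. The bench one is about 53 mm, a decoy. The reader is at (0.551, 0.103) with yaw about -0.15, and the bar is at about 1.37 rad. Next I'll get the tool axes.

```bash
cat > tool.py <<'E'
import sys,numpy as np
from scipy.spatial.transform import Rotation as R
from plant import r
np.set_printoptions(precision=4,suppress=True)
def to(target,xdir=None):
    """remaining shift in tool mm, and turn (rotvec, tool axes) to have y down and x along xdir"""
    s=r.get_state();M=R.from_quat(s["eef_rot"]).as_matrix();p=s["tool_pos"]
    print("clk",s["clock"],"tcp",p,"x",M[:,0],"y",M[:,1],"z",M[:,2],"F",s["contact_force"],"open",s["opening"])
    if target is not None: print("shift mm",M.T@(np.array(target)-p)*1000)
    if xdir is not None:
        x=np.array([xdir[0],xdir[1],0.]);x/=np.linalg.norm(x)
        for sg in(1,-1):
            X=sg*x;Y=np.array([0,0,-1.]);G=np.c_[X,Y,np.cross(X,Y)]
            print("turn",R.from_matrix(M.T@G).as_rotvec())
            if target is not None: print("shift mm in goal axes",G.T@(np.array(target)-p)*1000)
E
python3 - <<'E'
from tool import *
to((0.5,-0.25,0.24),(0.988,0.155))
E
```

```text
clk 0.1 tcp [ 0.2051 -0.5898  0.238 ] x [ 0.3286 -0.9445 -0.0016] y [-0.0006  0.0015 -1.    ] z [ 0.9445  0.3286 -0.0001] F [-0.3389  0.0715  0.5375] open 1.0001057744002422
shift mm [-224.0123   -1.6471  390.1319]
turn [-0.0011 -1.3916 -0.0014]
shift mm in goal axes [343.9507  -1.9759 289.9674]
turn [ 0.0015  1.75   -0.0011]
shift mm in goal axes [-343.9507   -1.9759 -289.9674]
```

```bash
python3 -m inch '[[-19,0,32,0,0,0],[-19,0,32,0,0,0],[-19,0,32,0,0,0],[-19,0,32,0,0,0],[-19,0,32,0,0,0],[-19,0,32,0,0,0],[-19,0,32,0,0,0],[-19,0,32,0,0,0],[-19,0,32,0,0,0],[-19,0,32,0,0,0],[-19,0,32,0,0,0],[-19,0,32,0,0,0]]' 24
python3 -m inch '[[0,0,0,0,-0.12,0],[0,0,0,0,-0.12,0],[0,0,0,0,-0.12,0],[0,0,0,0,-0.12,0],[0,0,0,0,-0.12,0],[0,0,0,0,-0.12,0],[0,0,0,0,-0.12,0],[0,0,0,0,-0.12,0],[0,0,0,0,-0.12,0],[0,0,0,0,-0.12,0],[0,0,0,0,-0.12,0],[0,0,0,0,-0.07,0]]'
python3 - <<'E'
from tool import *
to((0.52,0.26,0.2),(0.988,0.155))
E
```

```text
clock: 1.1
tool_pos: [0.4938, -0.2471, 0.2385]
eef_rot: [0.576, -0.41, 0.409, -0.576]
contact_force: [0.6, 0.0, -1.1]
opening: 0.274
clock: 2.1
tool_pos: [0.4927, -0.2489, 0.2383]
eef_rot: [-0.705, -0.056, 0.057, 0.705]
contact_force: [-0.3, -0.3, 1.0]
opening: 0.272
clk 2.1 tcp [ 0.4927 -0.2489  0.2383] x [ 0.9873  0.1588 -0.0008] y [-0.0008  0.0003 -1.    ] z [-0.1588  0.9873  0.0005] F [-0.2546 -0.3431  0.9571] open 0.272330315994416
shift mm [107.746   38.4701 498.082 ]
turn [-0.0005  0.0038 -0.0008]
shift mm in goal axes [105.8057  38.3231 498.5091]
turn [-0.0012 -3.1378  0.0007]
shift mm in goal axes [-105.8057   38.3231 -498.5091]
```

```bash
python3 -m inch '[[8,0,36,0,0,0],[8,0,36,0,0,0],[8,0,36,0,0,0],[8,0,36,0,0,0],[8,0,36,0,0,0],[8,0,36,0,0,0],[8,0,36,0,0,0],[8,0,36,0,0,0],[8,0,36,0,0,0],[8,0,36,0,0,0],[8,0,36,0,0,0],[0,0,0,0,0,0]]'
python3 - <<'E'
from tool import *
from h import *
s=r.get_state();d=r.snapshot("wrist")
np.savez("pics/w1.npz",pos=s["tool_pos"],rot=s["eef_rot"],**d)
print(d["tool_from_camera"],d["mtx"],d["k1"],s["tool_pos"])
crop(d["img"],0,0,512,384,1.5,"pics/w1.png")
E
```

```text
clock: 3.1
tool_pos: [0.5186, 0.1664, 0.2393]
eef_rot: [-0.702, -0.059, 0.058, 0.708]
contact_force: [0.1, 1.9, 0.2]
opening: 0.269
[[ 1.      0.0019  0.0008  0.0005]
 [-0.0002 -0.3216  0.9469 -0.1461]
 [ 0.002  -0.9469 -0.3216  0.0842]
 [ 0.      0.      0.      1.    ]] [[300.7261   0.     256.9336]
 [  0.     300.7261 190.9501]
 [  0.       0.       1.    ]] -0.08057659733408368 [0.5186 0.1664 0.2393]
```

View pics/w1.png

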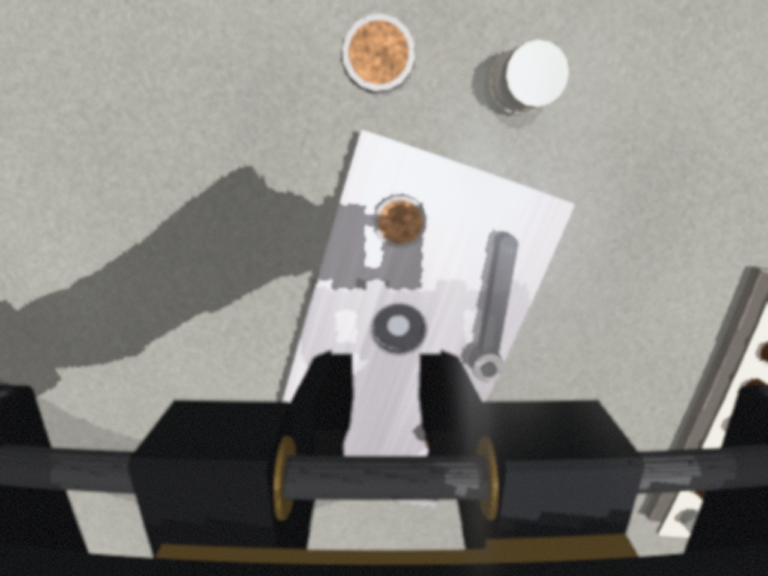

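The wrist view shows the disc at (400,220), the well at (399,327), the bar from (488,365) to (505,240), and the jaw gap at (385,365), all in 1.5x pixels. I'll measure from these.

```bash
cat >> h.py <<'E'
def wcfw(d):
    from scipy.spatial.transform import Rotation as R
    T=np.eye(4);T[:3,:3]=R.from_quat(d["rot"]).as_matrix();T[:3,3]=d["pos"]
    return np.linalg.inv(T@d["tool_from_camera"])
E
python3 - <<'E'
from h import *
np.set_printoptions(precision=4,suppress=True)
d=dict(np.load("pics/w1.npz"));c=wcfw(d)
f=lambda x,y,z:onplane(d,(x+.5)/1.5-.5,(y+.5)/1.5-.5,z,c)
for n,x,y,z in[("disc",400,219.5,.055),("well",399,328,.045),("pivot",488,366,.069),("barend",505,238,.066),("cornF+y",360,130,.045),("cornR+y",574,205,.045)]:print(n,f(x,y,z)[:2])
print("range disc",d["range_z"][146,266],d["range_z"][218,266], (c@np.r_[f(400,219.5,.055),1])[2])
g=d["range_z"];print(np.linalg.norm(f(375,220,.055)-f(425,220,.055)), np.linalg.norm(f(372,327,.045)-f(427,327,.045)))
crop(d["img"],220,110,380,260,5,"pics/w1c.png")
E
```

```text
disc [0.5259 0.1938]
well [0.5415 0.1038]
pivot [0.6143 0.0933]
barend [0.6028 0.1952]
cornF+y [0.4867 0.2515]
cornR+y [0.6558 0.226 ]
range disc 0.33147705 0.38002855 0.33231736395680583
0.036934411315592275 0.04519704998266373
```

View pics/w1c.png

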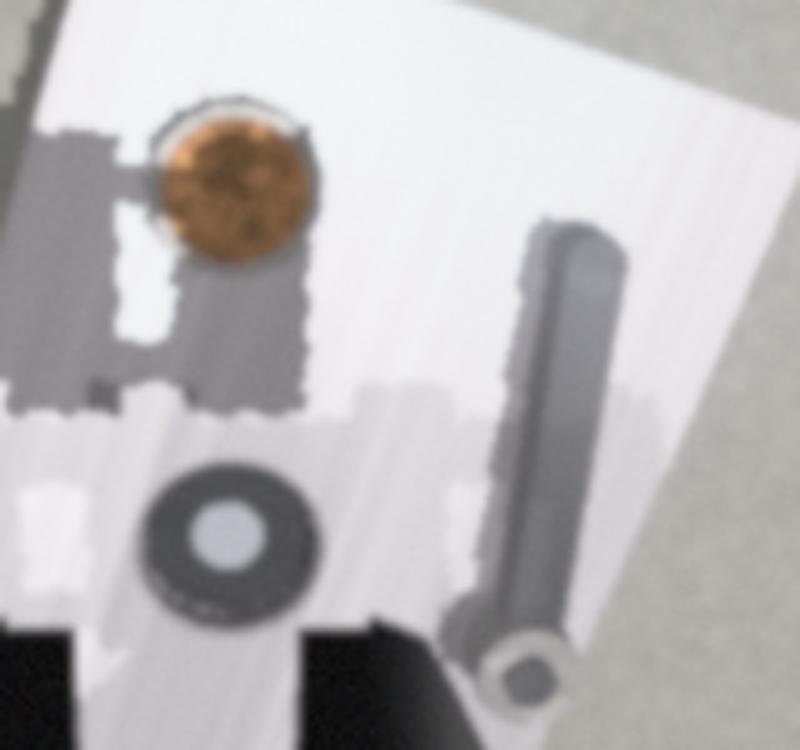

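Run:
```python
from tool import *
to((0.5185,0.2375,0.10),(0.986,0.166))
```

```text
clk 3.15 tcp [0.5186 0.1615 0.2388] x [0.9869 0.1614 0.0007] y [ 0.0002  0.0035 -1.    ] z [-0.1614  0.9869  0.0034] F [ 0.1374 -1.2936 -1.1945] open 0.2695735430409948
shift mm [ 12.0481 139.0545  74.5655]
turn [-0.0034 -0.0047  0.0007]
shift mm in goal axes [ 12.5045 138.7899  74.9821]
turn [-0.0012  3.1369 -0.0054]
shift mm in goal axes [-12.5045 138.7899 -74.9821]
```

```bash
python3 -m inch '[[4,0,25,0,-0.005,0],[4,0,25,0,0,0],[4,0,25,0,0,0],[0,35,0,0,0,0],[0,35,0,0,0,0],[0,35,0,0,0,0],[0,34,0,0,0,0],[0,0,0,0,0,0],[0,0,0,0,0,0],[0,0,0,0,0,0]]'
python3 - <<'E'
from tool import *
to((0.5185,0.2375,0.049),(0.986,0.166))
E
```

```text
clock: 3.98
tool_pos: [0.5204, 0.2318, 0.1011]
eef_rot: [-0.705, -0.056, 0.055, 0.705]
contact_force: [0.7, -0.3, 0.8]
opening: 0.271
clk 3.9833 tcp [0.5204 0.2318 0.1011] x [0.9875 0.1574 0.0017] y [ 0.0016  0.0006 -1.    ] z [-0.1574  0.9875  0.0003] F [ 0.724  -0.2751  0.8176] open 0.2710907421012792
shift mm [-1.067  52.0917  5.9278]
turn [-0.0003 -0.0087  0.0017]
shift mm in goal axes [-0.9283 52.0914  5.9536]
turn [-0.0026  3.1329 -0.0005]
shift mm in goal axes [ 0.9283 52.0914 -5.9536]
```

```bash
python3 -m inch '[[-1,12,3,0,-0.008,0],[0,12,3,0,0,0],[0,12,0,0,0,0],[0,11,0,0,0,0],[0,0,0,0,0,0],[0,0,0,0,0,0],[0,0,0,0,0,0]]'
python3 - <<'E'
from tool import *
from h import *
to((0.5185,0.2375,0.049),(0.986,0.166))
s=r.get_state();d=r.snapshot("wrist")
np.savez("pics/w2.npz",pos=s["tool_pos"],rot=s["eef_rot"],**d)
crop(d["img"],0,0,512,384,1.5,"pics/w2.png")
E
```

```text
clock: 4.57
tool_pos: [0.5175, 0.2378, 0.0526]
eef_rot: [0.705, 0.059, -0.059, -0.705]
contact_force: [0.2, 0.5, -0.4]
opening: 0.273
clk 4.5667 tcp [0.5175 0.2378 0.0526] x [ 0.9861  0.1663 -0.    ] y [-0.     -0.0001 -1.    ] z [-0.1663  0.9861 -0.0001] F [ 0.2007  0.4633 -0.4059] open 0.2728219898376086
shift mm [ 0.9179  3.6482 -0.4417]
turn [ 0.0001  0.0003 -0.    ]
shift mm in goal axes [ 0.9179  3.6482 -0.4419]
turn [-0.0001 -3.1413 -0.0002]
shift mm in goal axes [-0.9179  3.6482  0.4419]
```

View pics/w2.png

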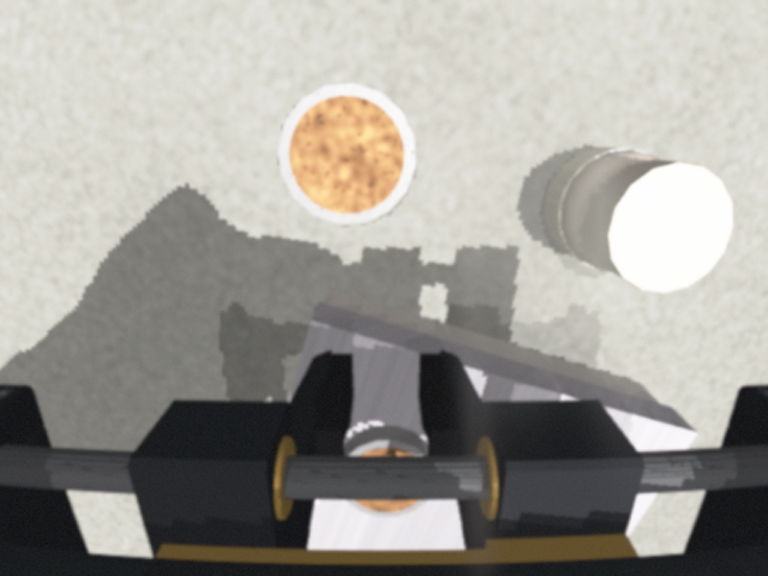

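The disc is centred ahead of the jaw gap (rim at about (386,425)), and the fingers are behind it. I'll lower a little more and push.

```bash
python3 -m inch '[[1,3.5,0,0,0,0],[0,0,0,0,0,0],[0,0,-6,0,0,0],[0,0,-6,0,0,0],[0,0,-6,0,0,0],[0,0,-6,0,0,0],[0,0,-6,0,0,0],[0,0,-6,0,0,0],[0,0,-6,0,0,0],[0,0,-6,0,0,0],[0,0,0,0,0,0]]'
python3 - <<'E'
from tool import *
from h import *
to((0.5412+.166*-.025,0.1043+.986*.025,0.049),(0.986,0.166))
d=r.snapshot("side");crop(d["img"],205,160,325,280,5,"pics/s3.png")
E
```

```text
clock: 5.53
tool_pos: [0.5268, 0.1883, 0.0491]
eef_rot: [0.705, 0.058, -0.058, -0.704]
contact_force: [0.1, -0.8, -0.4]
opening: 0.274
clk 5.5333 tcp [0.5268 0.1883 0.0491] x [ 0.9864  0.1642 -0.0004] y [-0.0001 -0.0018 -1.    ] z [-0.1642  0.9864 -0.0017] F [ 0.084  -0.8224 -0.4388] open 0.2736861095599873
shift mm [  0.3565   0.2109 -60.2717]
turn [ 0.0017 -0.0018 -0.0004]
shift mm in goal axes [  0.2454   0.1059 -60.2726]
turn [0.0007 3.1397 0.0027]
shift mm in goal axes [-0.2454  0.1059 60.2726]
```

View pics/s3.png

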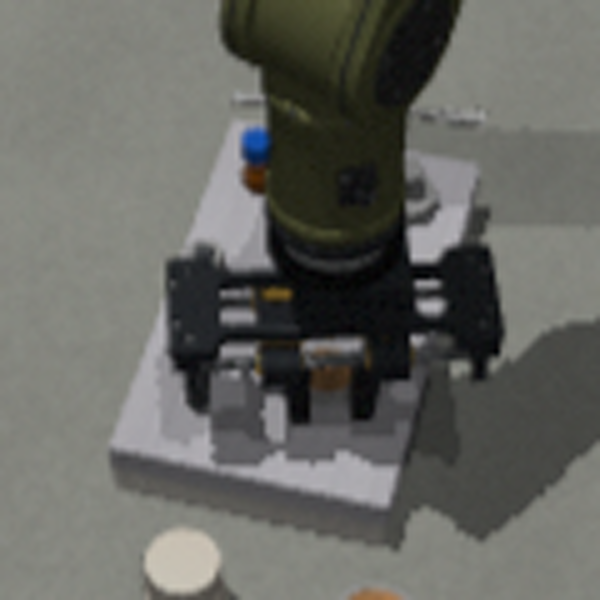

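```bash
python3 -m inch '[[0,0,-6,0,0,0],[0,0,-6,0,0,0],[0,0,-6,0,0,0],[0,0,-6,0,0,0],[0,0,-6,0,0,0],[0,0,-4,0,0,0],[0,0,-4,0,0,0],[0,0,-4,0,0,0],[0,0,-4,0,0,0],[0,0,0,0,0,0]]'
python3 - <<'E'
from tool import *
from h import *
to((0.5412+.166*-.025,0.1043+.986*.025,0.049),(0.986,0.166))
for n in("wrist",):
    s=r.get_state();d=r.snapshot(n);crop(d["img"],180,200,340,384,4,"pics/w4.png")
E
```

```text
clock: 6.42
tool_pos: [0.5342, 0.1439, 0.0491]
eef_rot: [0.705, 0.059, -0.059, -0.704]
contact_force: [0.7, -0.0, -0.9]
opening: 0.271
clk 6.4167 tcp [0.5342 0.1439 0.0491] x [ 0.9863  0.1651 -0.0003] y [-0.0001 -0.001  -1.    ] z [-0.1651  0.9863 -0.001 ] F [ 0.7394 -0.0382 -0.8894] open 0.27062283857677333
shift mm [  0.3011   0.152  -15.2145]
turn [ 0.001  -0.0009 -0.0003]
shift mm in goal axes [  0.2873   0.1367 -15.2149]
turn [0.0005 3.1407 0.0016]
shift mm in goal axes [-0.2873  0.1367 15.2149]
```

View pics/w4.png

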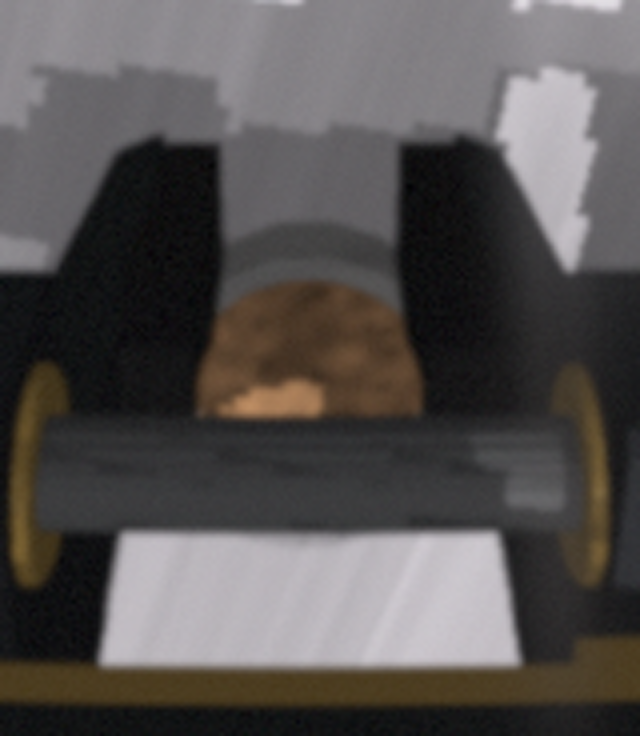

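The disc sits between the fingertips, centred at (308,370), and is over the well's edge. I'll keep pushing, slower.

```bash
python3 -m inch '[[0,0,-3,0,0,0],[0,0,-3,0,0,0],[0,0,-3,0,0,0],[0,0,-3,0,0,0],[0,0,-3,0,0,0],[0,0,0,0,0,0],[0,0,0,0,0,0]]'
python3 - <<'E'
from tool import *
from h import *
to((0.5412+.166*-.025,0.1043+.986*.025,0.049),(0.986,0.166))
s=r.get_state();d=r.snapshot("wrist");crop(d["img"],180,200,340,384,4,"pics/w5.png")
E
```

```text
clock: 7.05
tool_pos: [0.5366, 0.13, 0.0492]
eef_rot: [0.705, 0.059, -0.059, -0.705]
contact_force: [-0.7, 0.1, -0.7]
opening: 0.273
clk 7.05 tcp [0.5366 0.13   0.0492] x [ 0.9862  0.1657 -0.0002] y [-0.0001 -0.0003 -1.    ] z [-0.1657  0.9862 -0.0003] F [-0.7201  0.092  -0.7025] open 0.27298739070068095
shift mm [ 0.2613  0.1574 -1.1139]
turn [ 0.0003 -0.0003 -0.0002]
shift mm in goal axes [ 0.2609  0.1571 -1.114 ]
turn [0.0002 3.1413 0.0005]
shift mm in goal axes [-0.2609  0.1571  1.114 ]
```

View pics/w5.png

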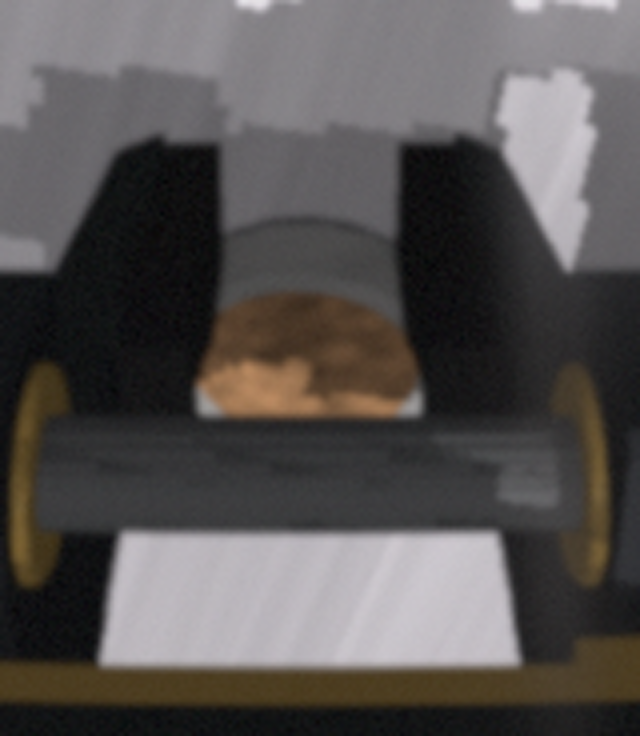

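The disc is now tilted nose-down into the well. I'll push a few more mm.

```bash
python3 -m inch '[[0,0,-2,0,0,0],[0,0,-2,0,0,0],[0,0,-1,0,0,0],[0,0,0,0,0,0],[0,0,0,0,0,0],[0,0,0,0,0,0]]'
python3 - <<'E'
from tool import *
from h import *
to((0.5412+.166*-.025,0.1043+.986*.025,0.049),(0.986,0.166))
s=r.get_state();d=r.snapshot("wrist");crop(d["img"],180,200,340,384,4,"pics/w6.png")
d=r.snapshot("scene");crop(d["img"],235,155,335,245,6,"pics/sc6.png")
E
```

```text
clock: 7.6
tool_pos: [0.5374, 0.1256, 0.0492]
eef_rot: [-0.705, -0.059, 0.059, 0.705]
contact_force: [0.3, -0.0, -0.0]
opening: 0.275
clk 7.6 tcp [0.5374 0.1256 0.0492] x [0.9861 0.1663 0.0001] y [ 0.      0.0001 -1.    ] z [-0.1663  0.9861  0.0001] F [ 0.3495 -0.0135 -0.0112] open 0.2747608877174333
shift mm [0.189  0.2172 3.395 ]
turn [-0.0001  0.0003  0.0001]
shift mm in goal axes [0.1881 0.217  3.3951]
turn [ 0.0001 -3.1413  0.0001]
shift mm in goal axes [-0.1881  0.217  -3.3951]
```

View pics/w6.png

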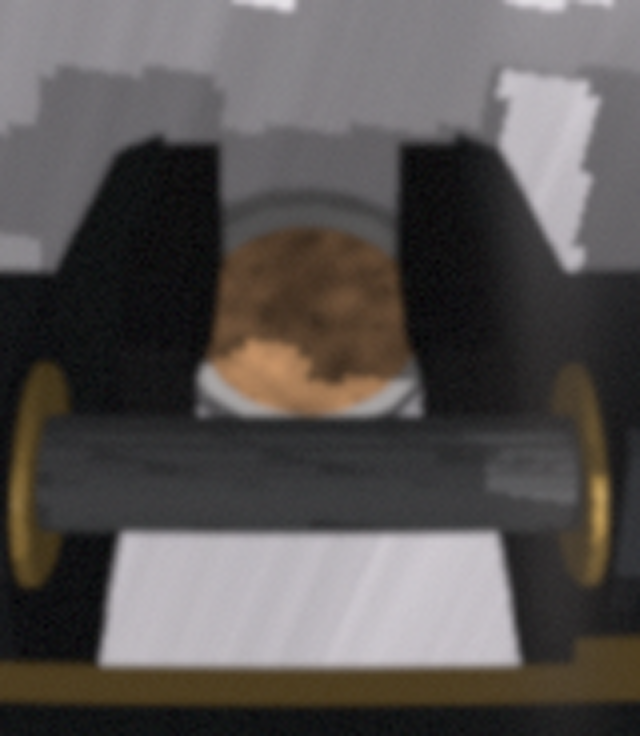

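View pics/sc6.png

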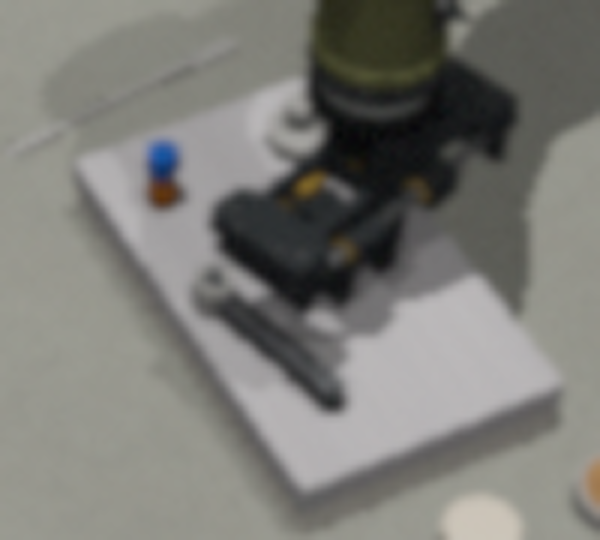

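It appears to have dropped in. I'll back off and look.

```bash
python3 -m inch '[[0,0,6,0,0,0],[0,0,6,0,0,0],[0,-20,12,0,0,0],[0,-30,12,0,0,0],[0,-30,0,0,0,0],[0,-30,0,0,0,0],[0,-10,0,0,0,0],[0,0,0,0,0,0],[0,0,0,0,0,0],[0,0,0,0,0,0],[0,0,0,0,0,0]]'
python3 - <<'E'
from tool import *
from h import *
to(None)
s=r.get_state();d=r.snapshot("wrist");np.savez("pics/w7.npz",pos=s["tool_pos"],rot=s["eef_rot"],**d)
crop(d["img"],180,130,340,270,5,"pics/w7.png")
E
```

```text
clock: 8.62
tool_pos: [0.5304, 0.1605, 0.1675]
eef_rot: [0.705, 0.058, -0.06, -0.704]
contact_force: [0.1, -0.7, 0.2]
opening: 0.275
clk 8.6167 tcp [0.5304 0.1605 0.1675] x [ 0.9861  0.1664 -0.0031] y [-0.0029 -0.0014 -1.    ] z [-0.1664  0.9861 -0.0009] F [ 0.1061 -0.7172  0.1643] open 0.27463544243956955
```

View pics/w7.png

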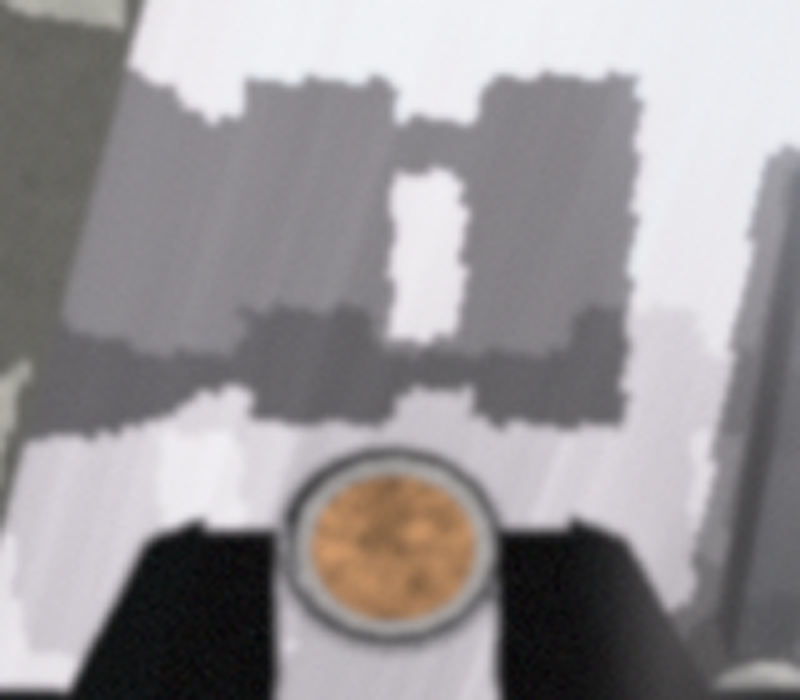

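The disc at (393,545) sits concentric in the well with an even dark ring. I'll check its height with the range data.

```bash
python3 - <<'E'
from h import *
np.set_printoptions(precision=4,suppress=True)
d=dict(np.load("pics/w7.npz"));T=np.linalg.inv(wcfw(d))
def P(x,y,n=1):
    u,v=180+x/5,130+y/5;ui,vi=int(round(u)),int(round(v));z=np.median(d["range_z"][vi-n:vi+n+1,ui-n:ui+n+1]);return T[:3,:3]@(ray(d,ui,vi)*z)+T[:3,3]
for n,x,y in[("disc c",393,545),("disc L",325,545),("disc R",465,545),("top",393,490),("bot",393,605),("deck",393,435),("deck2",560,470),("deck3",240,470),("deck below",393,670)]:print(n,P(x,y))
E
python3 - <<'E'
import sys;sys.path.insert(0,'.')
import os;os.chdir('.')
import numpy as np
from tool import *
piv=np.array([.6143,.0918])
# reader yaw from pivot-well line and others
yaw=-.150; ex=np.array([np.cos(yaw),np.sin(yaw)]);ey=np.array([-ex[1],ex[0]])
w=np.array([.5412,.1043]);pv=w+.075*ex;print("pivot",pv)
for th in(1.37,1.1,.8,.5,.25,0):
    u=-np.cos(th)*ex+np.sin(th)*ey; n=-np.sin(th)*-ex+0; n=np.array([0,0.])
    t=np.cos(th)*ey+np.sin(th)*ex  # direction of growing angle
    print(th,"bar@88",pv+.088*u,"opening side TCP (+7+9+..)",pv+.088*u+.016*t,"t",t)
E
```

```text
disc c [0.5425 0.1041 0.0456]
disc L [0.5287 0.1015 0.0451]
disc R [0.5563 0.1063 0.0451]
top [0.5404 0.1159 0.0452]
bot [0.5448 0.0905 0.0452]
deck [0.5384 0.1275 0.045 ]
deck2 [0.5718 0.1253 0.0443]
deck3 [0.5097 0.1149 0.045 ]
deck below [0.5474 0.0754 0.0453]
pivot [0.6154 0.0931]
1.37 bar@88 [0.6109 0.181 ] opening side TCP (+7+9+..) [0.6269 0.1818] t [0.9987 0.0508]
1.1 bar@88 [0.5876 0.1766] opening side TCP (+7+9+..) [0.6028 0.1816] t [0.949  0.3153]
0.8 bar@88 [0.5642 0.1647] opening side TCP (+7+9+..) [0.5772 0.174 ] t [0.8134 0.5817]
0.5 bar@88 [0.5453 0.1463] opening side TCP (+7+9+..) [0.555  0.1591] t [0.6052 0.7961]
0.25 bar@88 [0.5343 0.1274] opening side TCP (+7+9+..) [0.5405 0.1421] t [0.3894 0.9211]
0 bar@88 [0.5283 0.1062] opening side TCP (+7+9+..) [0.5307 0.1221] t [0.1494 0.9888]
```

The disc is flush: its top is at 45.1–45.6 mm against a deck at 45 mm, centred within about 1 mm, and the bar is still at about 1.3. Next I'll plan the bar swing with closed fingers.

```bash
cat > bar.py <<'E'
from tool import *
yaw=-.150; ex=np.array([np.cos(yaw),np.sin(yaw)]);ey=np.array([-ex[1],ex[0]])
pv=np.array([.615,.0928]);X=np.array([.986,.166]);Z=np.array([-.166,.986])
def tcp(th,r=.075,extra=0,a=.0175,b=.009):
    u=-np.cos(th)*ex+np.sin(th)*ey;t=np.cos(th)*ey+np.sin(th)*ex
    return pv+r*u+(.007+a*abs(t@X)+b*abs(t@Z)+extra)*t
if __name__=="__main__":
    s=r.get_state()["tool_pos"][:2];last=s
    for th,e in((1.31,.014),(1.31,0),(1.1,0),(.9,0),(.7,0),(.5,0),(.3,0),(.15,0),(0,0),(-.05,0)):
        p=tcp(th,extra=e);d=p-last;print(th,p,"dx %.1f dz %.1f"%(d@X*1e3,d@Z*1e3));last=p
    print(s)
E
python3 bar.py
```

```text
1.31 [0.6454 0.1716] dx 115.2 dz -8.1
1.31 [0.6315 0.1701] dx -14.0 dz 0.8
1.1 [0.6157 0.1721] dx -15.3 dz 4.6
0.9 [0.6007 0.1711] dx -15.0 dz 1.5
0.7 [0.5855 0.1667] dx -15.7 dz -1.8
0.5 [0.571  0.1588] dx -15.6 dz -5.4
0.3 [0.5581 0.1474] dx -14.6 dz -9.1
0.15 [0.5501 0.1369] dx -9.6 dz -9.1
0 [0.544  0.1248] dx -8.1 dz -10.9
-0.05 [0.5424 0.1205] dx -2.3 dz -4.0
[0.5305 0.1606]
```

```bash
python3 -m inch '[[20,0,-2,0,0,0],[20,0,-2,0,0,0],[20,0,-2,0,0,0],[20,0,-2,0,0,0],[20,0,0,0,0,0],[18,0,0,0,0,0],[0,30,0,0,0,0],[0,30,0,0,0,0],[0,10,0,0,0,0],[0,0,0,0,0,0],[0,0,0,0,0,0],[0,0,0,0,0,0]]' 0 20
python3 - <<'E'
from bar import *
from h import *
p=tcp(1.31,extra=.014);to((*p,.056),(.986,.166))
s=r.get_state();d=r.snapshot("wrist");np.savez("pics/w8.npz",pos=s["tool_pos"],rot=s["eef_rot"],**d)
crop(d["img"],100,110,340,300,3.3,"pics/w8.png")
E
```

```text
clock: 9.67
tool_pos: [0.6499, 0.1734, 0.1006]
eef_rot: [-0.704, -0.06, 0.058, 0.705]
contact_force: [0.4, 0.5, -0.2]
opening: 0.005
clk 9.6667 tcp [0.6499 0.1734 0.1006] x [0.9861 0.1663 0.0021] y [ 0.002  0.001 -1.   ] z [-0.1663  0.9861  0.0007] F [ 0.3677  0.5495 -0.2298] open 0.004814428276667419
shift mm [-4.7983 44.5518 -0.9731]
turn [-0.0007  0.0003  0.0021]
shift mm in goal axes [-4.7032 44.5625 -0.9438]
turn [ 0.0033 -3.1413  0.0011]
shift mm in goal axes [ 4.7032 44.5625  0.9438]
```

View pics/w8.png

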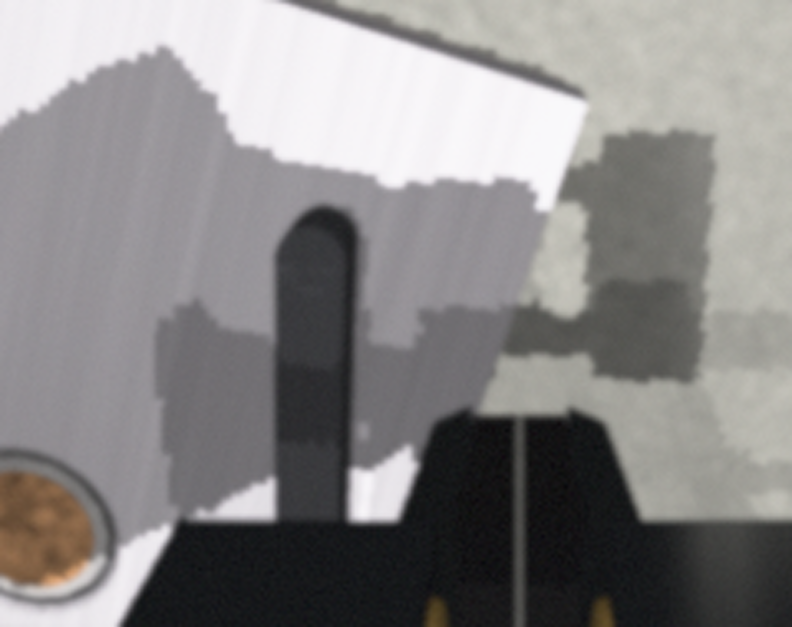

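The bar is at (315,350), well clear to the left of the closed fingers at (520,420). The tips taper, so contact will come a bit later than planned. I'll lower and sweep.

```bash
python3 -m inch '[[0,15,0,0,0,0],[0,15,0,0,0,0],[0,14.5,0,0,0,0],[0,0,0,0,0,0],[-6,0,0,0,0,0],[-6,0,0,0,0,0],[-6,0,0,0,0,0],[-5,0,1.5,0,0,0],[-5,0,1.5,0,0,0],[-5,0,1.5,0,0,0],[0,0,0,0,0,0]]'
python3 - <<'E'
from bar import *
from h import *
p=tcp(.9);to((*p,.056),(.986,.166))
s=r.get_state();d=r.snapshot("wrist");np.savez("pics/w9.npz",pos=s["tool_pos"],rot=s["eef_rot"],**d)
crop(d["img"],100,110,340,300,3.3,"pics/w9.png")
E
```

```text
clock: 10.63
tool_pos: [0.6151, 0.172, 0.0553]
eef_rot: [0.705, 0.059, -0.059, -0.705]
contact_force: [-0.3, 0.6, 0.5]
opening: 0.005
clk 10.6333 tcp [0.6151 0.172  0.0553] x [0.9859 0.1671 0.0002] y [ 0.0002  0.     -1.    ] z [-0.1671  0.9859 -0.    ] F [-0.3412  0.5873  0.5463] open 0.005242853219434871
shift mm [-14.3798  -0.7132   1.4546]
turn [0.     0.0011 0.0002]
shift mm in goal axes [-14.3815  -0.7105   1.4387]
turn [ 0.0003 -3.1405 -0.    ]
shift mm in goal axes [14.3815 -0.7105 -1.4387]
```

View pics/w9.png

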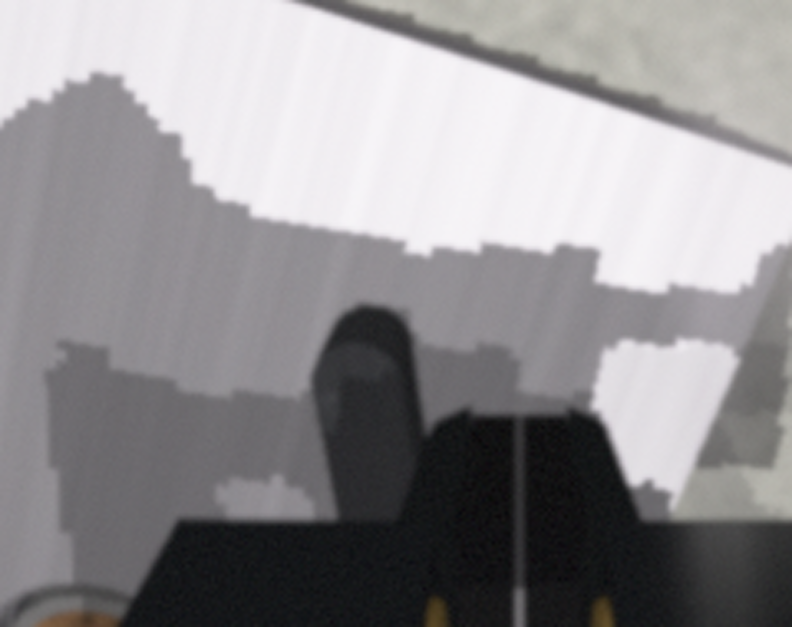

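The finger is touching the bar and it has started to turn. I'll continue round the arc.

```bash
python3 -m inch '[[-5,0,0.5,0,0,0],[-5,0,0.5,0,0,0],[-5,0,0.5,0,0,0],[-5,0,-0.5,0,0,0],[-5,0,-0.5,0,0,0],[-6,0,-1,0,0,0],[-5,0,-2,0,0,0],[-5,0,-2,0,0,0],[-6,0,-2,0,0,0],[0,0,0,0,0,0]]'
python3 - <<'E'
from bar import *
from h import *
p=tcp(.3);to((*p,.056),(.986,.166))
s=r.get_state();d=r.snapshot("wrist");np.savez("pics/w10.npz",pos=s["tool_pos"],rot=s["eef_rot"],**d)
crop(d["img"],100,110,340,300,3.3,"pics/w10.png")
d=r.snapshot("scene");crop(d["img"],235,155,335,245,6,"pics/sc10.png")
E
```

```text
clock: 11.52
tool_pos: [0.569, 0.1565, 0.0546]
eef_rot: [0.705, 0.058, -0.06, -0.704]
contact_force: [-0.4, 0.7, 0.0]
opening: 0.008
clk 11.5167 tcp [0.569  0.1565 0.0546] x [ 0.9861  0.1662 -0.0021] y [-0.002  -0.0013 -1.    ] z [-0.1662  0.9861 -0.001 ] F [-0.4169  0.684   0.0077] open 0.008167588487538801
shift mm [-12.1965  -1.3576  -7.0873]
turn [ 0.001   0.0002 -0.0021]
shift mm in goal axes [-12.1922  -1.3905  -7.0883]
turn [-0.0034 -3.1414 -0.0015]
shift mm in goal axes [12.1922 -1.3905  7.0883]
```

View pics/w10.png

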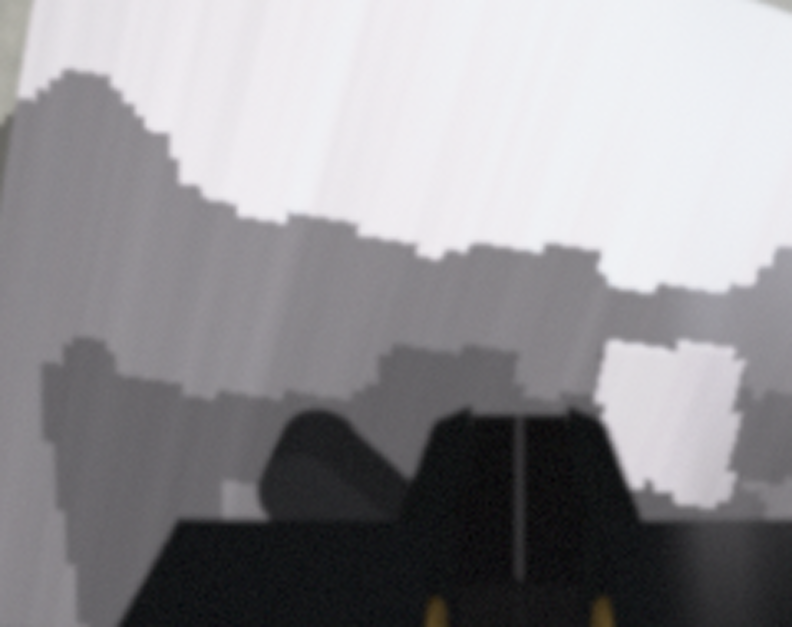

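View pics/sc10.png

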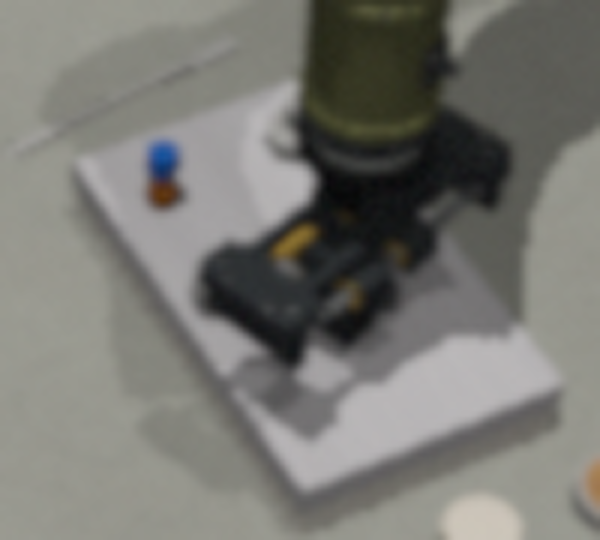

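The bar is ahead of the fingertips at (320,460), about 0.5 rad from closed. I'll keep going.

```bash
python3 -m inch '[[-4,-0.5,-2,0,0,0],[-4,-0.5,-2.5,0,0,0],[-4,0,-2.5,0,0,0],[-5,0,-4.5,0,0,0],[-4.5,0,-4.5,0,0,0],[-4,0,-5,0,0,0],[-4,0,-5,0,0,0],[0,0,-2,0,0,0],[0,0,-2,0,0,0],[0,0,0,0,0,0],[0,0,0,0,0,0]]'
python3 - <<'E'
from bar import *
from h import *
p=tcp(0);to((*p,.055),(.986,.166))
s=r.get_state();d=r.snapshot("wrist");crop(d["img"],100,110,340,300,3.3,"pics/w11.png")
E
```

```text
clock: 12.53
tool_pos: [0.5462, 0.1226, 0.0555]
eef_rot: [0.705, 0.059, -0.059, -0.704]
contact_force: [-0.2, -0.8, 0.3]
opening: 0.003
clk 12.5333 tcp [0.5462 0.1226 0.0555] x [ 0.9861  0.1662 -0.0009] y [-0.0008 -0.0006 -1.    ] z [-0.1662  0.9861 -0.0005] F [-0.1921 -0.8124  0.2568] open 0.002842820186002387
shift mm [-1.8122  0.5284  2.4747]
turn [ 0.0005  0.0002 -0.0009]
shift mm in goal axes [-1.8131  0.5281  2.4741]
turn [-0.0014 -3.1414 -0.0008]
shift mm in goal axes [ 1.8131  0.5281 -2.4741]
```

View pics/w11.png

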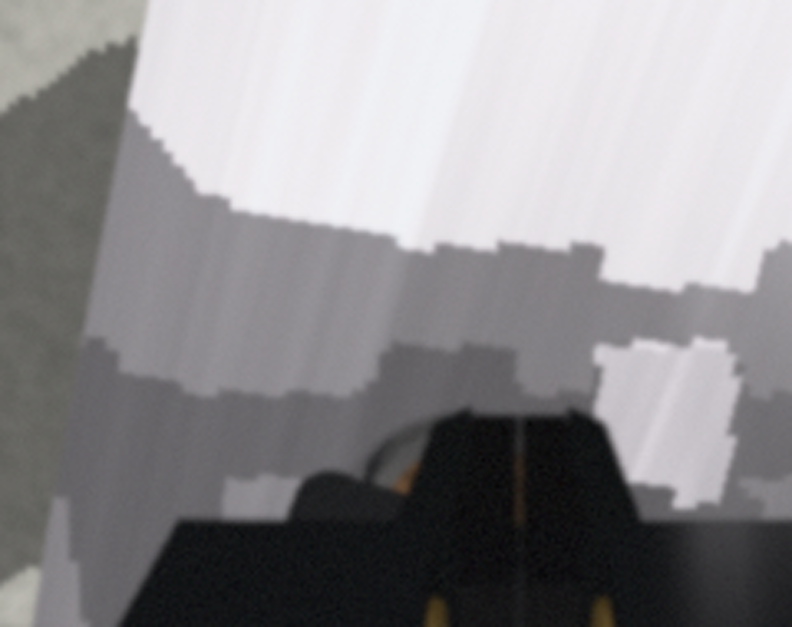

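The bar is over the disc, but there's no stop force yet. I'll push on in small rows and watch the force.

```bash
for i in 1; do python3 -m inch '[[-0.3,0,-1.2,0,0,0],[-0.3,0,-1.2,0,0,0],[-0.3,0,-1.2,0,0,0],[-0.3,0,-1.2,0,0,0],[0,0,0,0,0,0]]'; done
python3 -m inch '[[0,0,-1.2,0,0,0],[0,0,-1.2,0,0,0],[0,0,0,0,0,0]]'
python3 -m inch '[[0,0,-1.2,0,0,0],[0,0,-1.2,0,0,0],[0,0,0,0,0,0]]'
```

```text
clock: 13.0
tool_pos: [0.5463, 0.1218, 0.0559]
eef_rot: [-0.703, -0.06, 0.059, 0.707]
contact_force: [-1.3, 7.0, -2.3]
opening: 0.004
clock: 13.25
tool_pos: [0.5464, 0.1216, 0.0559]
eef_rot: [-0.701, -0.061, 0.06, 0.708]
contact_force: [-0.8, 10.6, -2.8]
opening: 0.003
clock: 13.5
tool_pos: [0.5464, 0.1214, 0.0559]
eef_rot: [-0.7, -0.062, 0.06, 0.709]
contact_force: [-2.8, 14.2, -3.4]
opening: 0.004
```

It's against a firm stop, about 14 N. I'll back off and check that it's really the bar's stop.

```bash
python3 -m inch '[[0,0,6,0,0,0],[0,0,6,0,0,0],[0,0,10,0,0,0],[0,-20,10,0,0,0],[0,-30,10,0,0,0],[0,-40,0,0,0,0],[0,-40,0,0,0,0],[0,-20,0,0,0,0],[0,0,0,0,0,0],[0,0,0,0,0,0],[0,0,0,0,0,0],[0,0,0,0,0,0]]'
python3 - <<'E'
from bar import *
from h import *
to(None)
s=r.get_state();d=r.snapshot("wrist");np.savez("pics/w12.npz",pos=s["tool_pos"],rot=s["eef_rot"],**d)
crop(d["img"],180,130,340,270,5,"pics/w12.png")
E
```

```text
clock: 14.5
tool_pos: [0.5389, 0.1538, 0.2041]
eef_rot: [0.705, 0.058, -0.06, -0.704]
contact_force: [0.6, 1.1, 0.2]
opening: 0.003
clk 14.5 tcp [0.5389 0.1538 0.2041] x [ 0.9861  0.166  -0.0034] y [-0.0031 -0.002  -1.    ] z [-0.166   0.9861 -0.0014] F [0.5524 1.0666 0.184 ] open 0.0027940009860052952
```

View pics/w12.png

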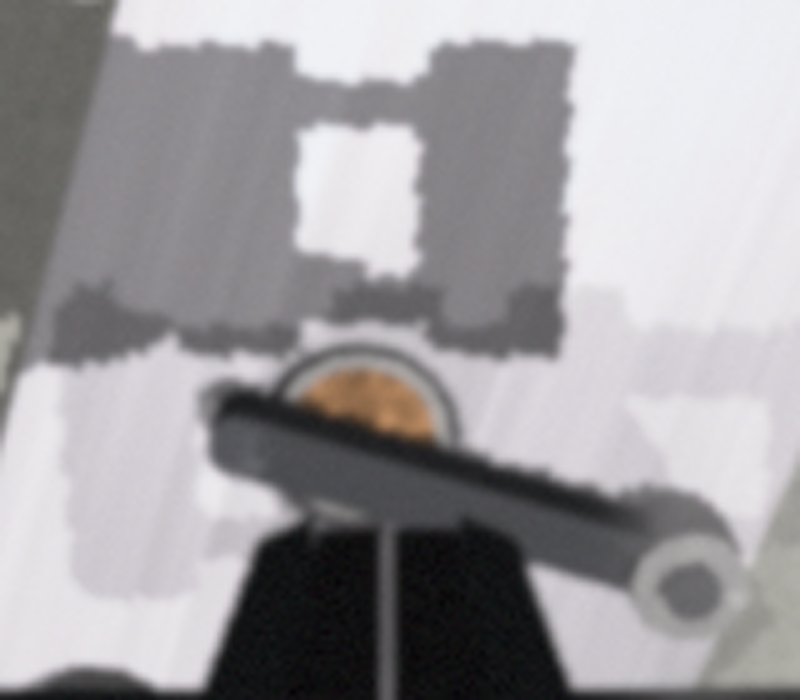

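The bar lies across the disc, from the pivot at (690,590) to its end at (235,445). I'll measure the angle against the reader's edge.

```bash
python3 - <<'E'
from h import *
np.set_printoptions(precision=4,suppress=True)
d=dict(np.load("pics/w12.npz"));c=wcfw(d)
f=lambda x,y,z:onplane(d,180+(x+.5)/5-.5,130+(y+.5)/5-.5,z,c)[:2]
e=f(235,448,.066);p=f(688,588,.069);print("end",e,"pivot",p,"len",np.linalg.norm(e-p))
v=e-p;print("bar heading", np.arctan2(-v[1],-v[0]),"vs yaw -0.15 (opens with negative? )")
# top edge lines of bar (far edge of top face)
a=f(235,412,.066);b=f(630,530,.066);v=a-b;print("upper edge heading",np.arctan2(-v[1],-v[0]))
a=f(240,470,.066);b=f(630,585,.066);v=a-b;print("lower edge heading",np.arctan2(-v[1],-v[0]))
# reader front edge 
a=f(118,0,.045);b=f(0,460,.045);v=a-b;print("front edge heading yaw",np.arctan2(-v[0],v[1]))
E
python3 -m inch '[[0,-20,20,0,0,0],[0,-20,30,0,0,0],[0,-20,30,0,0,0],[0,0,30,0,0,0],[0,0,30,0,0,0],[0,0,20,0,0,0],[0,0,0,0,0,0],[0,0,0,0,0,0],[0,0,0,0,0,0]]'
python3 - <<'E'
from tool import *
from h import *
to(None)
for n in("scene","side"):
    d=r.snapshot(n);np.savez(f"pics/{n}13.npz",**d)
    if n=="scene":crop(d["img"],235,155,365,265,6,"pics/sc13.png")
    else:crop(d["img"],215,170,315,300,4.5,"pics/si13.png")
E
```

```text
end [0.5155 0.1059] pivot [0.6147 0.0912] len 0.10022626582123667
bar heading -0.1466044372815498 vs yaw -0.15 (opens with negative? )
upper edge heading -0.14676915506618848
lower edge heading -0.14740291442104622
front edge heading yaw -0.1392036083271686
clock: 15.3
tool_pos: [0.5135, 0.3108, 0.2645]
eef_rot: [0.706, 0.058, -0.059, -0.704]
contact_force: [-0.1, -1.0, -0.1]
opening: 0.006
clk 15.3 tcp [0.5135 0.3108 0.2645] x [ 0.9863  0.1651 -0.0018] y [-0.0013 -0.0029 -1.    ] z [-0.1651  0.9863 -0.0026] F [-0.111  -0.9694 -0.057 ] open 0.006491842429226872
```

View pics/sc13.png

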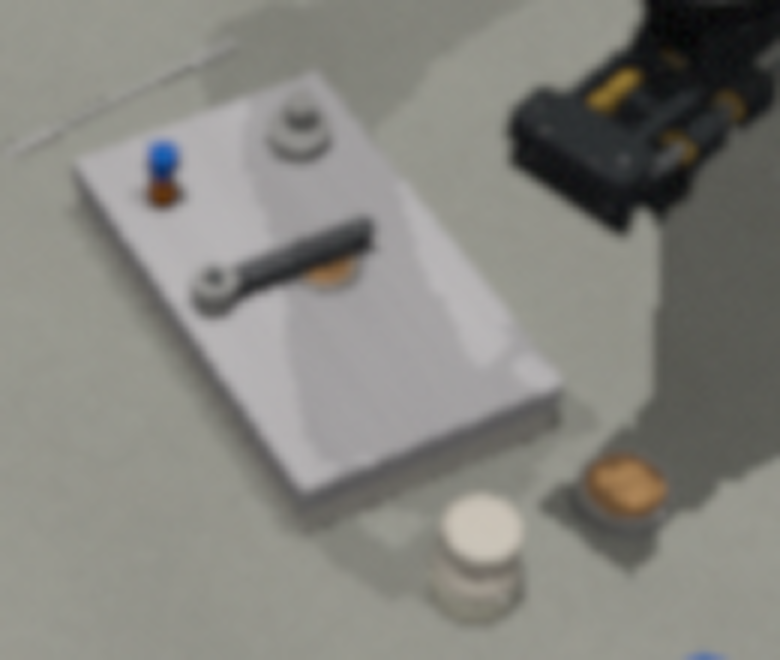

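View pics/si13.png

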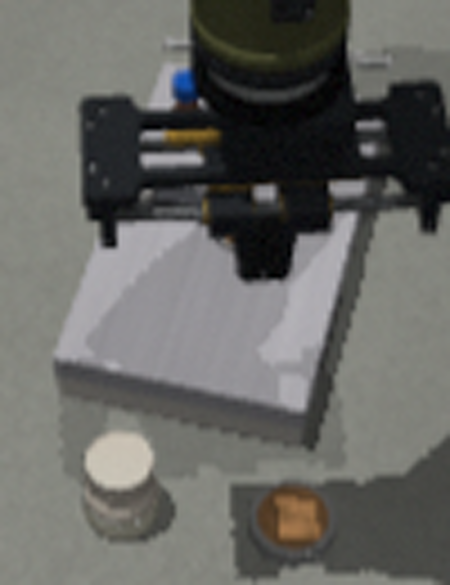

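The bar's heading is -0.147 against a reader yaw of -0.14 to -0.16, so it is closed to within about 0.01 rad. The disc is visible under it at (330,270). The standard (300,127), vial (163,175) and jar (481,550) haven't moved from their first-picture pixels, and the arm is clear. I'll hand it in.

```bash
python3 -c "
from plant import r
print(r.finish_job())"
```

```text
the job is handed in; nothing more can be done
None
```

I slid the 40 mm sample disc across the deck into the well with the two fingertips. Then I swung the hold-down bar over it with closed fingers until it met its stop, pushing with about 14 N at most. The job was handed in at about 15 s of the 61 s allowed.

- **Disc:** before the bar was moved, the disc top measured 45.1–45.6 mm against a deck at 45 mm. It was centred within about 1.5 mm of the measured well centre, with the bar still about 1.3 rad open. After the swing I only checked its seating by eye, because the bar partly covers it.
- **Bar:** it ended about 0.01 rad from closed.
- **Everything else:** in the last scene picture the standard, vial, jar and spatula were where they began, and the arm was clear. The reagent bottle and beaker were mostly outside that view. I didn't check them again, but the arm passed above them and felt no contact.

No check failed. The reader yaw estimates spread from -0.139 to -0.158 rad, well inside the 0.08 rad bar tolerance.

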